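# Find the heavy side of a sieve-shaker drum and hold it down

### The arm

A 6-joint arm with a two-finger parallel gripper is mounted at the origin on the work surface. World frame = base frame: x ahead of the robot, y to its left, z up, the work surface at z = 0. Lengths are in m, angles in degrees, forces in N, time in s.
With the tool pointing down it reaches from about 0.4 to 0.825 m from the base axis. Payload 7 kg.
Tool frame: the origin (TCP) lies between the finger pads; the fingertips stand 22 mm ahead of it and the grasp point (between the pads) lies 3 mm ahead of it; z points along the fingers, y is the direction in which the jaws open and shut (so a half turn about z gives the same grasp; the last joint's range is limited). The gripper opens to 88 mm and grips with 3 to 60 N. Pads are 19 mm wide; open, the fingers measure 130 mm over their backs; the gripper's body (78 mm by 193 mm) begins 47 mm behind the grasp point.
Start: joints at [-57.118, 20.546, 0.682, 0, -70.136, -16.507], TCP at [0.19, -0.648, 0.249] pointing down, gripper open.
Joint ranges: [-176.03, 176.03], [-82.01, 121.73], [-58.28, 71.71], [-173.87, 95.51], [-174.79, -0.11], [-173.66, 173.66]. Speed limits (degrees/s): [136.94, 136.94, 172.46, 180, 180, 180].

### API

Orientations are given as [roll, pitch, yaw] about the fixed x, y, z axes, in that order (R = Rz(yaw) Ry(pitch) Rx(roll)).
In Python, from plant import telemetry, cams, r gives the robot as it stands.
- The arm moves only by the tool carry_out, never from a script. Its argument "commands" is one flat list of numbers, 5 for each row, row after row: the shift along the world's x, y, z as a fraction of full scale, then the turn about the world's z as a fraction of full scale, then the gripper's target within -1 to 1 (shut at 1, half-way at 0, fully open at -1). In form: [x, y, z, turn, claw, x, y, z, turn, claw, ...]. A call has 1 to 8 rows; each row shifts and turns the commanded pose from where the row before left it; what a row does not reach is not made up. Full scale, the value 1, is 0.04 m for a shift and 4 degrees for a turn. A row lasts 1/10 s, in which the tool goes at most 50 mm and 8.59 degrees, less where a joint would pass 70% of its speed; a pose out of reach is approached as far as the arm can. A call with a number of a shift or a turn outside -1 to 1 is refused whole. A call with a gripper value outside its range is refused whole. The fingers move at their own pace and stop on an object; "grip_force" is the grip in N (left out, the last holds). Time passes only in rows, so rows that do not move let the fingers close. It gives the time, the measured TCP pose, the force and the opening at its end, in the units of the state.
- telemetry.get_state(): the state, without advancing time (a new reading comes with each control period).
- cams.capture(name): name is "scene" or "side" or "wrist"; returns a dict with "frame" (384x512x3 uint8, red, green, blue), "camera_matrix" (3x3 intrinsics, pixels), "k1" (the pictures are not rectified: a ray, as slopes to the right and down, at radius r is drawn at 1 + k1 r^2 times it, then the intrinsics apply), "camera_from_world" (4x4, takes a point from world to camera coordinates); the wrist camera has in their place "mount" (4x4, takes a point from camera to tool coordinates, whose origin is the TCP and whose axes are the flange's). Camera axes: x right, y down, z forward; pixel columns grow to the right and rows downward; lengths in m; the calibration is good to about 2 mm. A picture is of the moment at which its call begins: read the wrist's pose just before it. There is no depth.
- r.close_job(): hands the job in, once; it reports no verdict.
The state is a dict: "time_s": time; "joints": joint angles; "qd": joint speeds; "joint_torque": joint torques, N m; "tcp_pos": TCP position; "eef_rot": TCP orientation; "contact_force": force on the tool from outside, world axes, zero at the start; "moment": the same for the moment, N m; "gripper_width": finger opening in m.
Only numpy, scipy, OpenCV 4.12 (cv2) and the standard library are available. Lean on these libraries where they do the work, as an engineer would, in place of code of your own. Each camera call takes 0.05 s, during which the arm holds its last target. There are 200 camera calls.

### The job

The eccentric drum of the herb-sieve shaker sits on its bearing stand with the toggle clamp on its rim: swing the clamp arm back over centre so that it stays open, without turning the drum under the clamp. Then take the drum by its handle, turn it at least half a turn to feel where its heavy side is, bring the heavy side straight down, and finish there still gripping the handle and holding the drum still. Do not disturb the other things on the table.

Things in the scene. Friction and masses are not known exactly. Their poses are not given: they have to be found in the camera images.
- stand: Fixed bearing stand: dark steel base plate 160 x 150 x 12 mm, green post 56 x 30 mm, 160 mm tall, behind the drum. Origin on the table below the drum's centre, z up. Its y runs along the drum's axle: the handle side faces -y; the post and the clamp's pivot are on the +y side. Place varies, yaw within 25 degrees of the world's.
- drum_axis (a point): Centre of the drum, on its level axle, 120 mm above the table. Plain closed aluminium drum, 160 mm in diameter, 32 mm thick (16 mm either way along the stand's y); it turns endlessly either way. A lead weight is sealed inside, its centre 50 mm off the axle, on a side that cannot be seen and differs every time, whatever the handle's place; all the rest, handle included, is balanced.
- drum_hub (a point): Middle of the drum's handle-side face, on the axle, 16 mm to the stand's -y of the drum's centre. The stiff bearing keeps the drum wherever it is left. Turning it slowly takes about 4.3 N at the handle, plus 2.4 to 3.5 N (by the weight) times the sine of the heavy side's angle from straight down while the heavy side is being lifted, and less by as much while it comes down.
- drum (a joint): Angle of the drum in rad: 0 with the handle straight above the axle, growing as the top of the drum moves to the stand's +x (pi/2: handle level with the axle on the +x side). It starts anywhere and does not tell where the weight is.
- crank: Black handle sleeve: level cylinder along the stand's y, 22 mm in diameter, 56 mm long, origin at its centre, which circles at 60 mm radius about the axle, 80 mm to the stand's -y of the drum's centre plane. It spins freely on its pin (which ends 106 mm out), so a gripper that pinches it, closing along the stand's x, can go round without turning.
- clamp (a joint): Toggle clamp arm in rad: 0 = on, rubber foot on top of the rim (start); 1.5 = fully back against its stop; open means above 1.3. Pivot: level axle along the stand's x, 50 mm to +y of the drum's centre plane, 185 mm above the table. Over centre at about 0.9: short of that its weight (0.2 kg) drops it back on, past it, it falls open by itself.
- clamp_bar (a point): Centre of the clamp arm's black cross-bar, 16 mm in diameter, 80 mm long along the stand's x, 131 mm from the pivot. With the clamp on it is 270 mm above the table, 50 mm to -y of the drum's centre plane; it swings up (to 316 mm) and over to +y. The 14 mm thick arm runs from its middle to the pivot. Can be pushed over from its -y side.
- dropper: amber dropper bottle, 38 mm across, 85 mm tall, beside the stand, origin at the centre of its underside; leave it alone
- cork_ring: cork flask ring, 90 mm across, 24 mm tall, beside the stand, origin at the centre of its underside; leave it alone
- screwdriver: screwdriver, 170 mm long, lying on the table between the stand and the robot, origin at the centre of its underside; leave it alone
- bowl: open glass bowl, 110 mm across, 50 mm tall, origin at the centre of its underside; leave it alone
- jar: green glass jar with a steel lid, 64 mm across, 90 mm tall, origin at the centre of its underside; leave it alone
- flask: conical glass flask, 84 mm across the foot, 108 mm tall, origin at the centre of its underside; leave it alone
- mortar: white ceramic mortar, 80 mm across, 55 mm tall, origin at the centre of its underside; leave it alone

How it is judged (in metres and radians):
On the way, in this order (a step that is already met when the one before it is completed fails the run):
1. the clamp arm is swung back over centre and lies open (value of joint clamp above 1.3 rad), for 0.2 s.
2. the drum is turned about half a turn or more (the handle comes 115 mm or more from its start) (distance of crank from where it was at the start of the episode above 0.115 m).
At the end, for the whole second after the job is handed in: The clamp lies open (above 1.3 rad); the drum's hidden weight is within about 20 degrees of straight below the axle; the drum is still (below 0.15 rad/s) and the fingers hold the handle sleeve with more than 2 N (value of joint clamp above 1.3 rad and x of slug_c0 in the frame of drum_axis between -0.0178 and 0.0178 m and z of slug_c0 in the frame of drum_axis below 0 m and velocity of joint drum between -0.15 and 0.15 rad/s and contact force between the fingers and crank above 2 N); the arm keeps its last pose, push and grip.
It fails at once if the drum is turned while the clamp is on it (handle moved more than 25 mm with the clamp below 0.8 rad) (value of joint clamp below 0.8 rad and distance of crank from where it was at the start of the episode above 0.025 m).
It fails at once if another thing on the table is shifted by more than 40 mm (distance of any of dropper, cork_ring, screwdriver, bowl, jar, flask, mortar from where it was at the start of the episode above 0.04 m).
It also fails if it takes over 58 s, if anything falls off the work surface, if the arm or the gripper's body presses on something with over 40 N, if the wrist force passes 120 N, or if a joint passes its speed limit or range.

## Working session

There is one attempt and no reset: what is moved stays moved. The work goes in short steps, Python scripts to look and compute and a tool call to move; the robot and the scene stay as the last step left them, time stands still between calls to the robot, and variables do not carry over. Pictures are saved under pics/ and viewed, about 8 in all and at most 12, crops included, and the job is handed in when it is done.

Besides the shell and the picture viewer there is one more tool, called after "Request:" by a JSON object that holds its "api" and its "payload", one argument or row to a line. carry_out: Moves the arm, as the interface text tells. Shift numbers are shares of 0.04 m and turn numbers shares of 4 degrees, none past 1 either way. Its arguments: {"type":"object","properties":{"commands":{"type":"array"},"grip_force":{"type":"number"}},"required":["commands"]}

```bash
mkdir -p pics; ls
python3 - <<'E'
from plant import telemetry, cams, r
import cv2, json, numpy as np
print(telemetry.get_state())
for n in ["scene","side"]:
    c=cams.capture(n); cv2.imwrite(f"pics/{n}0.png",cv2.cvtColor(c["frame"],cv2.COLOR_RGB2BGR))
    json.dump({k:np.array(c[k]).tolist() for k in ("camera_matrix","k1","camera_from_world")},open(n+".json","w"))
    print(n,c["camera_matrix"],c["k1"],c["camera_from_world"])
a=cv2.imread("pics/scene0.png");b=cv2.imread("pics/side0.png")
E
```

```text
pics
{'time_s': 0.0, 'joints': array([-5.71188158e+01,  2.05934568e+01,  6.32144531e-01, -2.24976233e-02,
       -7.01333324e+01, -1.65083944e+01]), 'qd': array([-0.02875669, -0.0595781 , -0.04254694, -0.02227253,  0.10231019,
        0.00592073]), 'joint_torque': array([ 2.48864953e-04, -5.82727039e+01,  2.93069834e+01,  6.99713454e+00,
        7.24869737e-03, -1.43083153e-04]), 'tcp_pos': array([ 0.19015049, -0.6471862 ,  0.24757996]), 'eef_rot': array([ 1.79903247e+02, -6.61985186e-03, -1.63634868e+02]), 'contact_force': array([-0.09274983, -0.81791764,  0.0120491 ]), 'moment': array([-0.00064067,  0.00484959, -0.02586267]), 'gripper_width': 0.08776367690528507}
scene [[446.72424728   0.         253.61486252]
 [  0.         446.72424728 186.74949817]
 [  0.           0.           1.        ]] -0.034545183099028355 [[-0.57479938  0.81820464  0.01211808  0.30965128]
 [ 0.66867685  0.4781872  -0.5693929  -0.27330619]
 [-0.47167462 -0.3191836  -0.82197621  1.93877168]
 [ 0.          0.          0.          1.        ]]
side [[427.19561811   0.         257.69689393]
 [  0.         427.19561811 189.18641749]
 [  0.           0.           1.        ]] -0.05716362957465121 [[-0.82842005 -0.55999182 -0.0113743   0.46707918]
 [-0.39045912  0.59194436 -0.70508408  0.33466781]
 [ 0.40157427 -0.57966459 -0.70903249  1.10380146]
 [ 0.          0.          0.          1.        ]]
```

View pics/scene0.png

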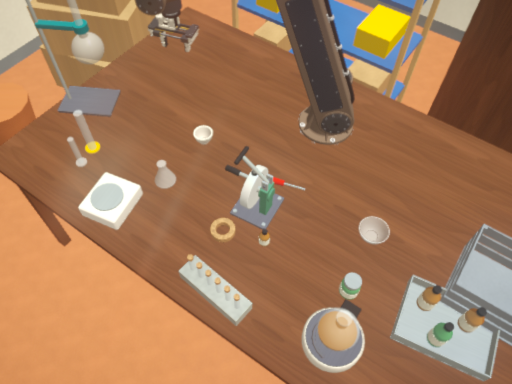

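View pics/side0.png

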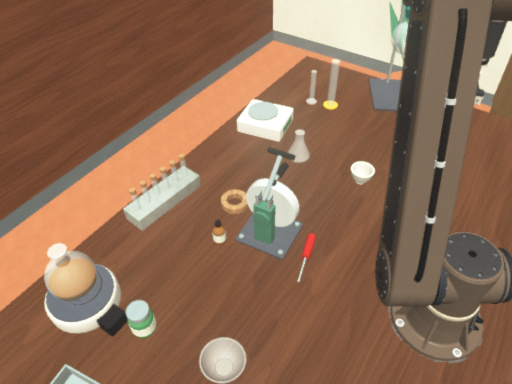

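The scene view shows the stand at about (258,205) and the clamp bar at (242,155). In the side view the stand is at about (270,230) and the bar at (281,153). I'll enlarge both around the stand.

```bash
cat > geo.py <<'E'
import json, numpy as np, cv2
C={n:json.load(open(n+".json")) for n in ("scene","side")}
def proj(n,P):
    c=C[n];T=np.array(c["camera_from_world"]);K=np.array(c["camera_matrix"])
    p=np.atleast_2d(P)@T[:3,:3].T+T[:3,3]; s=p[:,:2]/p[:,2:]; s=s*(1+c["k1"]*(s**2).sum(1,keepdims=True))
    return s*[K[0,0],K[1,1]]+K[:2,2]
def ray(n,uv):
    c=C[n];T=np.array(c["camera_from_world"]);K=np.array(c["camera_matrix"])
    d=(np.array(uv)-K[:2,2])/[K[0,0],K[1,1]]; s=d.copy()
    for _ in range(10): s=d/(1+c["k1"]*(s@s))
    R=T[:3,:3]; return -R.T@T[:3,3], R.T@np.array([s[0],s[1],1])
def at_z(n,uv,z):
    o,d=ray(n,uv); return o+d*(z-o[2])/d[2]
E
python3 - <<'E'
import cv2,numpy as np
a=cv2.imread("pics/scene0.png")[130:250,190:310];b=cv2.imread("pics/side0.png")[135:260,215:335]
s=lambda i:cv2.resize(i,(400*1,int(400*i.shape[0]/i.shape[1])),interpolation=cv2.INTER_CUBIC)
A=cv2.resize(a,(600,600),interpolation=cv2.INTER_CUBIC);B=cv2.resize(b,(600,625),interpolation=cv2.INTER_CUBIC)[:600]
cv2.imwrite("pics/a1.png",A);cv2.imwrite("pics/b1.png",B)
E
```

```text
(no output)
```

View pics/a1.png

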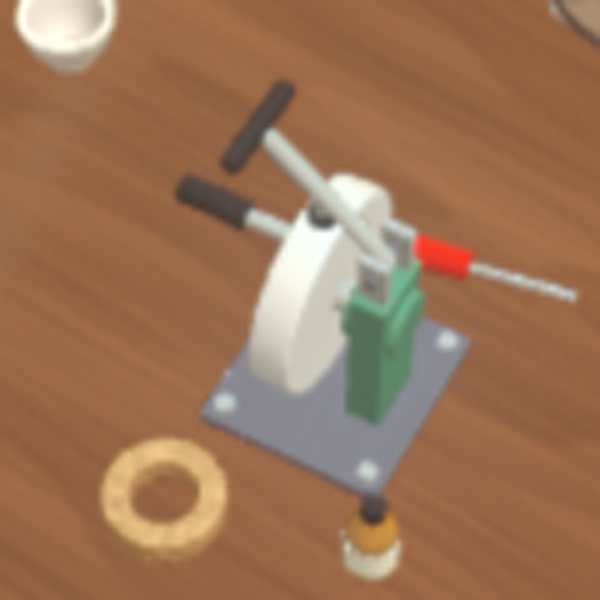

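View pics/b1.png

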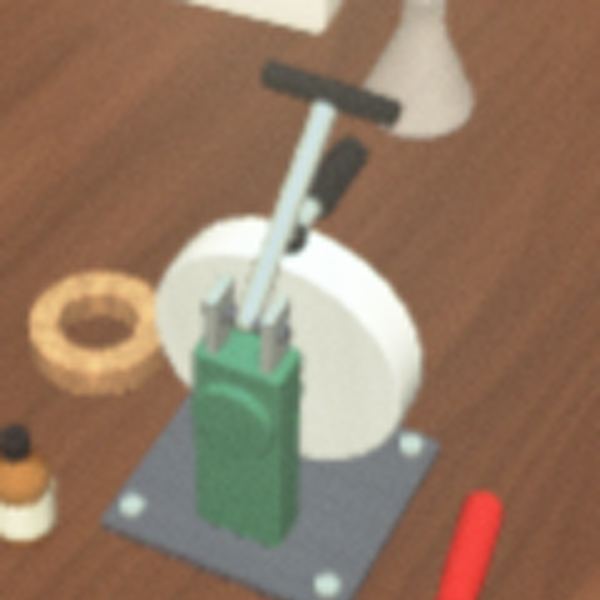

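The crops show these points:
- **Scene crop (5x):** bar ends (291,88) and (231,165), sleeve (184,188) to (248,213), plate corners (202,415), (378,497) and (469,342).
- **Side crop (5x):** bar ends (268,72) and (395,113), sleeve (355,148) to (315,195), plate corners (103,522) and (438,445).

Next I fit the stand's pose to these.

```bash
cat > fit.py <<'E'
from geo import *
from scipy.optimize import least_squares
off={"scene":(190,130),"side":(215,135)}
def W(p,s):
    c,sn=np.cos(p[2]),np.sin(p[2]); return np.array([p[0]+c*s[0]-sn*s[1],p[1]+sn*s[0]+c*s[1],s[2]])
def pts(p):
    h=[.06*np.sin(p[3]),.12+.06*np.cos(p[3])]
    S=lambda x,y,z:W(p,(x,y,z)); d=p[4]
    return {"b+":S(.038,-.05,.27),"b-":S(-.038,-.05,.27),"ho":S(h[0],-.108,h[1]),"hi":S(h[0],-.052,h[1]),
     "c--":S(-.08,-.075+d,.012),"c-+":S(-.08,.075+d,.012),"c++":S(.08,.075+d,.012),"c+-":S(.08,-.075+d,.012)}
O=[("scene","b-",291,88),("scene","b+",231,165),("side","b+",268,72),("side","b-",395,113),
("scene","ho",184,188),("scene","hi",248,213),("side","ho",355,148),("side","hi",315,195),
("scene","c+-",202,415),("scene","c++",378,497),("scene","c-+",469,342),("side","c++",103,522),("side","c--",438,445)]
def res(p):
    P=pts(p);o=[]
    for n,k,u,v in O:
        q=proj(n,P[k])[0]; o+=list(q-((np.array([u,v])+.5)/5-.5+off[n]))
    return np.array(o)
if __name__=="__main__":
    best=min((least_squares(res,[.55,-.1,0,f,0],loss="soft_l1") for f in (0,1.5,3,-1.5)),key=lambda s:s.cost)
    print(best.x,np.degrees(best.x[2:4]),best.cost);print(res(best.x).reshape(-1,2).round(1))
    p=best.x; np.save("p.npy",p)
    for k,v in pts(p).items(): print(k,v.round(4))
    for n,uvs in {"scene":dict(mortar=(203,138),flask=(165,182),dropper=(264,242),screw=(290,184),ring=(223,230)),}.items():
        for k,uv in uvs.items(): print(k,at_z(n,uv,0.01).round(3))
E
python3 fit.py
```

```text
[ 0.52020405 -0.01323681  0.11518571  0.15889552  0.01744206] [6.59965493 9.10404255] 4.870379574966922
[[-0.9  0.2]
 [-0.1  0.4]
 [ 0.4 -0. ]
 [ 0.3 -0.1]
 [-0.4 -0.3]
 [ 0.6  0.9]
 [ 0.1 -0. ]
 [-0.1  2.2]
 [-0.2 -0.1]
 [ 0.3  0.6]
 [ 1.5 -0.6]
 [-0.9 -0.4]
 [ 1.  -0.7]]
b+ [ 0.5637 -0.0585  0.27  ]
b- [ 0.4882 -0.0673  0.27  ]
ho [ 0.542  -0.1194  0.1792]
hi [ 0.5356 -0.0638  0.1792]
c-- [ 0.4473 -0.0796  0.012 ]
c-+ [0.4301 0.0694 0.012 ]
c++ [0.589  0.0878 0.012 ]
c+- [ 0.6063 -0.0612  0.012 ]
mortar [ 0.378 -0.372  0.01 ]
flask [ 0.641 -0.351  0.01 ]
dropper [0.633 0.111 0.01 ]
screw [0.365 0.051 0.01 ]
ring [ 0.679 -0.037  0.01 ]
```

The fit is good, within about 1 px. The stand is at (0.520, -0.013) with yaw 6.6°, and the drum is at about 9°. Next I move in front of the clamp bar and turn the jaws to the stand's x.

Request:
{"api": "carry_out", "payload": {
  "commands": [0.54, 0.78, 0.06, 1, 0, 0.54, 0.78, 0.06, 1, 0, 0.54, 0.78, 0.06, 1, 0, 0.54, 0.78, 0.06, 1, 0, 0.54, 0.78, 0.06, 1, 0, 0.54, 0.78, 0.06, 1, 0, 0.54, 0.78, 0.06, 1, 0, 0.54, 0.78, 0.06, 1, 0],
  "grip_force": 25
}}

```text
time_s: 0.9
tcp_pos: [0.3636, -0.3965, 0.2676]
eef_rot: [180.0, 0.0, -131.5]
contact_force: [-0.1, -0.3, 0.0]
gripper_width: 0.0439
```

Request:
{"api": "carry_out", "payload": {
  "commands": [0.54, 0.78, 0.06, 1, 0, 0.54, 0.78, 0.06, 1, 0, 0.54, 0.78, 0.06, 1, 0, 0.54, 0.7, 0.06, 1, 0, 0.54, 0.6, 0, 1, 0, 0.54, 0.4, 0, 1, 0, 0.54, 0.3, 0, 1, 0, 0.54, 0.2, 0, 1, 0]
}}

```text
time_s: 1.7
tcp_pos: [0.5365, -0.2152, 0.2772]
eef_rot: [180.0, 0.0, -99.4]
contact_force: [0.5, 0.3, 0.1]
gripper_width: 0.0439
```

Request:
{"api": "carry_out", "payload": {
  "commands": [0, 0.5, 0, 1, 0, 0, 0.5, 0, 1, 0, 0, 0.4, 0, 1, 0, 0, 0, 0, 1, 0, 0, 0, 0, 0, 0]
}}

```text
time_s: 2.2
tcp_pos: [0.5358, -0.1599, 0.2771]
eef_rot: [180.0, 0.0, -83.5]
contact_force: [0.9, 0.8, 0.4]
gripper_width: 0.0438
```

Request:
{"api": "carry_out", "payload": {
  "commands": [-0.06, 0.5, 0, 0, 0, -0.06, 0.5, 0, 0, 0, -0.06, 0.5, 0, 0, 0, -0.06, 0.5, 0, 0, 0, -0.06, 0.5, 0.25, 0, 0, -0.06, 0.5, 0.25, 0, 0, -0.06, 0.5, 0.2, 0, 0, -0.06, 0.5, 0.12, 0, 0]
}}

```text
time_s: 3.0
tcp_pos: [0.5168, -0.0003, 0.3111]
eef_rot: [-179.9, -0.0, -83.8]
contact_force: [1.6, -1.1, -1.5]
gripper_width: 0.0444
```

Request:
{"api": "carry_out", "payload": {
  "commands": [-0.06, 0.5, 0.1, 0, 0, -0.06, 0.5, 0, 0, 0, -0.06, 0.3, 0, 0, 0, 0, 0, 0, 0, 0]
}}

```text
time_s: 3.4
tcp_pos: [0.5092, 0.0524, 0.3139]
eef_rot: [180.0, 0.0, -83.6]
contact_force: [0.1, -1.0, -0.3]
gripper_width: 0.0435
```

Run:
```python
from plant import cams
import cv2
o=[]
c=cams.capture("scene")["frame"][100:250,170:320];d=cams.capture("side")["frame"][100:260,200:330]
cv2.imwrite("pics/c2.png",cv2.cvtColor(cv2.hconcat([cv2.resize(c,(400,400)),cv2.resize(d,(325,400))]),cv2.COLOR_RGB2BGR))
```

```text
(no output)
```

View pics/c2.png

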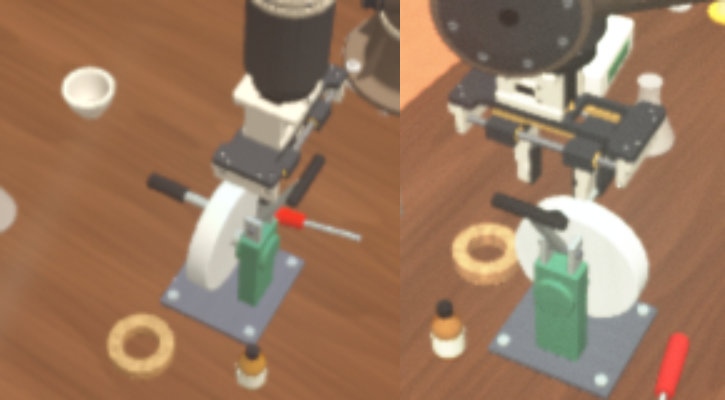

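The bar now lies back behind the post, at crop pixel (530,210) in the side half of the picture, so the clamp is over. Next I back off, open the gripper and go down onto the handle.

Request:
{"api": "carry_out", "payload": {
  "commands": [0.15, -0.73, 0, 0, -1, 0.15, -0.73, 0, 0, -1, 0.15, -0.73, 0, 0, -1, 0.15, -0.73, 0, 0, -1, 0.15, -0.73, 0, 0, -1, 0, 0, -0.8, 0, -1, 0, 0, -0.8, 0, -1, 0, 0, -0.5, 0, -1]
}}

```text
time_s: 4.3
tcp_pos: [0.5382, -0.0958, 0.2277]
eef_rot: [179.8, 0.0, -83.8]
contact_force: [-0.2, 0.5, -1.0]
gripper_width: 0.0874
```

Run:
```python
from plant import cams,telemetry
import cv2
s=telemetry.get_state();print(s["tcp_pos"],s["contact_force"])
c=cams.capture("wrist");d=cams.capture("side")["frame"][100:260,200:330]
print(c["mount"],c["camera_matrix"])
cv2.imwrite("pics/d3.png",cv2.cvtColor(cv2.hconcat([cv2.resize(c["frame"],(475,400)),cv2.resize(d,(325,400))]),cv2.COLOR_RGB2BGR))
```

```text
[ 0.53820663 -0.09582858  0.22768909] [-0.19029566  0.53713611 -1.01198688]
[[ 6.26178925e-04 -9.65164841e-01 -2.61641811e-01  6.92185846e-02]
 [ 9.99999796e-01  5.71227759e-04  2.86077550e-04  2.39315591e-04]
 [-1.26654928e-04 -2.61641937e-01  9.65165002e-01 -1.36700137e-01]
 [ 0.00000000e+00  0.00000000e+00  0.00000000e+00  1.00000000e+00]] [[336.55964699   0.         256.01376432]
 [  0.         336.55964699 198.42811768]
 [  0.           0.           1.        ]]
```

View pics/d3.png

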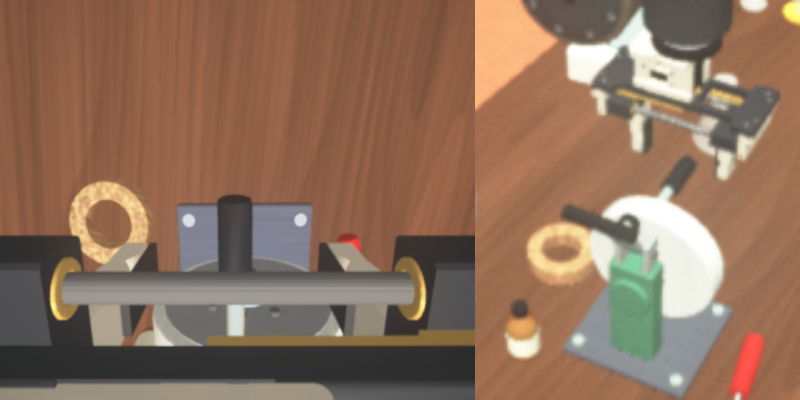

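The wrist view has the sleeve at column 235 of 475, so it is centred between the jaws. The side view shows the clamp open. Next I go down 45 mm and grip.

Request:
{"api": "carry_out", "payload": {
  "commands": [0, 0.05, -0.5, 0, -1, 0, 0, -0.4, 0, -1, 0, 0, -0.24, 0, -1, 0, 0, 0, 0, 1, 0, 0, 0, 0, 1, 0, 0, 0, 0, 1, 0, 0, 0, 0, 1, 0, 0, 0, 0, 1],
  "grip_force": 25
}}

```text
time_s: 5.2
tcp_pos: [0.5397, -0.0924, 0.1851]
eef_rot: [-179.9, 0.0, -83.6]
contact_force: [-0.5, -0.2, 0.0]
gripper_width: 0.0534
```

Request:
{"api": "carry_out", "payload": {
  "commands": [0, 0, 0, 0, 1, 0, 0, 0, 0, 1, 0, 0, 0, 0, 1]
}}

```text
time_s: 5.5
tcp_pos: [0.5395, -0.0924, 0.1846]
eef_rot: [-180.0, -0.0, -83.6]
contact_force: [-0.3, 0.2, 0.4]
gripper_width: 0.0293
```

Request:
{"api": "carry_out", "payload": {
  "commands": [0, 0, 0, 0, 1, 0, 0, 0, 0, 1, 0, 0, 0, 0, 1]
}}

```text
time_s: 5.8
tcp_pos: [0.5396, -0.0924, 0.1845]
eef_rot: [-180.0, -0.0, -83.6]
contact_force: [0.9, -0.0, -0.8]
gripper_width: 0.0213
```

```bash
cat > circ.py <<'E'
import numpy as np,sys
def rows(a,b,n,per):
    th=np.radians(np.linspace(a,b,n+1)); y=.1152
    P=.06*np.c_[np.sin(th)*np.cos(y),np.sin(th)*np.sin(y),np.cos(th)]/.04
    D=np.diff(np.round(P-P[0],2),axis=0)
    for i in range(0,n,per):
        print(round(np.degrees(th[min(i+per,n)]),1),"["+", ".join(", ".join(f"{v+0:g}" for v in d.round(2))+", 0, 1" for d in D[i:i+per])+"]")
a,b,n,per=map(float,sys.argv[1:]);rows(a,b,int(n),int(per))
E
python3 circ.py 9.7 369.7 72 4
```

```text
29.7 [0.13, 0.01, -0.03, 0, 1, 0.12, 0.02, -0.04, 0, 1, 0.12, 0.01, -0.05, 0, 1, 0.12, 0.02, -0.06, 0, 1]
49.7 [0.11, 0.01, -0.07, 0, 1, 0.1, 0.01, -0.07, 0, 1, 0.1, 0.01, -0.09, 0, 1, 0.09, 0.01, -0.1, 0, 1]
69.7 [0.08, 0.01, -0.1, 0, 1, 0.07, 0.01, -0.11, 0, 1, 0.06, 0.01, -0.12, 0, 1, 0.05, 0, -0.12, 0, 1]
89.7 [0.04, 0.01, -0.12, 0, 1, 0.02, 0, -0.13, 0, 1, 0.02, 0, -0.13, 0, 1, 0.01, 0, -0.13, 0, 1]
109.7 [-0.01, 0, -0.13, 0, 1, -0.01, 0, -0.13, 0, 1, -0.03, 0, -0.13, 0, 1, -0.04, -0.01, -0.12, 0, 1]
129.7 [-0.05, 0, -0.13, 0, 1, -0.06, -0.01, -0.11, 0, 1, -0.07, -0.01, -0.11, 0, 1, -0.07, -0.01, -0.11, 0, 1]
149.7 [-0.09, -0.01, -0.09, 0, 1, -0.1, -0.01, -0.09, 0, 1, -0.1, -0.01, -0.08, 0, 1, -0.11, -0.01, -0.07, 0, 1]
169.7 [-0.11, -0.02, -0.06, 0, 1, -0.12, -0.01, -0.06, 0, 1, -0.13, -0.01, -0.04, 0, 1, -0.12, -0.02, -0.02, 0, 1]
189.7 [-0.13, -0.01, -0.02, 0, 1, -0.13, -0.02, -0.01, 0, 1, -0.13, -0.01, 0.01, 0, 1, -0.13, -0.02, 0.01, 0, 1]
209.7 [-0.13, -0.01, 0.03, 0, 1, -0.12, -0.02, 0.04, 0, 1, -0.12, -0.01, 0.05, 0, 1, -0.12, -0.01, 0.06, 0, 1]
229.7 [-0.11, -0.02, 0.07, 0, 1, -0.1, -0.01, 0.08, 0, 1, -0.1, -0.01, 0.09, 0, 1, -0.09, -0.01, 0.09, 0, 1]
249.7 [-0.08, -0.01, 0.1, 0, 1, -0.07, -0.01, 0.11, 0, 1, -0.06, 0, 0.12, 0, 1, -0.05, -0.01, 0.12, 0, 1]
269.7 [-0.04, -0.01, 0.13, 0, 1, -0.03, 0, 0.12, 0, 1, -0.01, 0, 0.13, 0, 1, -0.01, 0, 0.13, 0, 1]
289.7 [0, 0, 0.13, 0, 1, 0.02, 0, 0.13, 0, 1, 0.03, 0, 0.13, 0, 1, 0.04, 0.01, 0.13, 0, 1]
309.7 [0.05, 0, 0.12, 0, 1, 0.05, 0.01, 0.11, 0, 1, 0.07, 0.01, 0.12, 0, 1, 0.08, 0.01, 0.1, 0, 1]
329.7 [0.09, 0.01, 0.1, 0, 1, 0.1, 0.01, 0.09, 0, 1, 0.1, 0.01, 0.08, 0, 1, 0.11, 0.01, 0.07, 0, 1]
349.7 [0.11, 0.02, 0.06, 0, 1, 0.12, 0.01, 0.05, 0, 1, 0.13, 0.02, 0.04, 0, 1, 0.12, 0.01, 0.03, 0, 1]
369.7 [0.13, 0.02, 0.02, 0, 1, 0.13, 0.01, 0, 0, 1, 0.13, 0.02, 0, 0, 1, 0.13, 0.01, -0.02, 0, 1]
```

The jaws are on the sleeve, with an opening of 21 mm. I turn the first 60° and check the forces.

Request:
{"api": "carry_out", "payload": {
  "commands": [0.13, 0.01, -0.03, 0, 1, 0.12, 0.02, -0.04, 0, 1, 0.12, 0.01, -0.05, 0, 1, 0.12, 0.02, -0.06, 0, 1]
}}

```text
time_s: 6.2
tcp_pos: [0.5597, -0.0901, 0.1773]
eef_rot: [-180.0, -0.0, -83.6]
contact_force: [-1.5, -1.8, 1.7]
gripper_width: 0.0213
```

Request:
{"api": "carry_out", "payload": {
  "commands": [0.11, 0.01, -0.07, 0, 1, 0.1, 0.01, -0.07, 0, 1, 0.1, 0.01, -0.09, 0, 1, 0.09, 0.01, -0.1, 0, 1]
}}

```text
time_s: 6.6
tcp_pos: [0.5754, -0.0883, 0.1638]
eef_rot: [-180.0, 0.0, -83.6]
contact_force: [-0.9, -0.3, 2.7]
gripper_width: 0.0213
```

Request:
{"api": "carry_out", "payload": {
  "commands": [0.08, 0.01, -0.1, 0, 1, 0.07, 0.01, -0.11, 0, 1, 0.06, 0.01, -0.12, 0, 1, 0.05, 0, -0.12, 0, 1]
}}

```text
time_s: 7.0
tcp_pos: [0.5857, -0.0872, 0.1458]
eef_rot: [-180.0, -0.0, -83.6]
contact_force: [-1.4, -0.8, 3.6]
gripper_width: 0.0214
```

Request:
{"api": "carry_out", "payload": {
  "commands": [0.04, 0.01, -0.12, 0, 1, 0.02, 0, -0.13, 0, 1, 0.02, 0, -0.13, 0, 1, 0.01, 0, -0.13, 0, 1]
}}

```text
time_s: 7.4
tcp_pos: [0.5893, -0.0868, 0.1255]
eef_rot: [-180.0, 0.0, -83.6]
contact_force: [-1.4, -1.4, 3.3]
gripper_width: 0.0208
```

Request:
{"api": "carry_out", "payload": {
  "commands": [-0.01, 0, -0.13, 0, 1, -0.01, 0, -0.13, 0, 1, -0.03, 0, -0.13, 0, 1, -0.04, -0.01, -0.12, 0, 1]
}}

```text
time_s: 7.8
tcp_pos: [0.5858, -0.0872, 0.1051]
eef_rot: [-179.9, -0.0, -83.6]
contact_force: [0.2, -0.1, 5.4]
gripper_width: 0.0211
```

Request:
{"api": "carry_out", "payload": {
  "commands": [-0.05, 0, -0.13, 0, 1, -0.06, -0.01, -0.11, 0, 1, -0.07, -0.01, -0.11, 0, 1, -0.07, -0.01, -0.11, 0, 1]
}}

```text
time_s: 8.2
tcp_pos: [0.5756, -0.0883, 0.087]
eef_rot: [-180.0, 0.0, -83.6]
contact_force: [-1.4, -0.8, 8.7]
gripper_width: 0.0208
```

Request:
{"api": "carry_out", "payload": {
  "commands": [-0.09, -0.01, -0.09, 0, 1, -0.1, -0.01, -0.09, 0, 1, -0.1, -0.01, -0.08, 0, 1, -0.11, -0.01, -0.07, 0, 1]
}}

```text
time_s: 8.6
tcp_pos: [0.561, -0.0899, 0.0743]
eef_rot: [-179.8, -0.0, -83.6]
contact_force: [4.3, -3.3, 6.1]
gripper_width: 0.0214
```

Request:
{"api": "carry_out", "payload": {
  "commands": [-0.11, -0.02, -0.06, 0, 1, -0.12, -0.01, -0.06, 0, 1, -0.13, -0.01, -0.04, 0, 1, -0.12, -0.02, -0.02, 0, 1]
}}

```text
time_s: 9.0
tcp_pos: [0.5425, -0.092, 0.0669]
eef_rot: [-179.7, 0.0, -83.6]
contact_force: [8.3, -1.4, -2.7]
gripper_width: 0.0212
```

Request:
{"api": "carry_out", "payload": {
  "commands": [-0.13, -0.01, -0.02, 0, 1, -0.13, -0.02, -0.01, 0, 1, -0.13, -0.01, 0.01, 0, 1, -0.13, -0.02, 0.01, 0, 1]
}}

```text
time_s: 9.4
tcp_pos: [0.521, -0.0945, 0.066]
eef_rot: [-179.8, 0.0, -83.6]
contact_force: [6.6, -1.0, -1.6]
gripper_width: 0.0213
```

Request:
{"api": "carry_out", "payload": {
  "commands": [-0.13, -0.01, 0.03, 0, 1, -0.12, -0.02, 0.04, 0, 1, -0.12, -0.01, 0.05, 0, 1, -0.12, -0.01, 0.06, 0, 1]
}}

```text
time_s: 9.8
tcp_pos: [0.5006, -0.0967, 0.0729]
eef_rot: [-179.9, 0.0, -83.6]
contact_force: [5.0, -3.9, -3.3]
gripper_width: 0.0216
```

Request:
{"api": "carry_out", "payload": {
  "commands": [-0.11, -0.02, 0.07, 0, 1, -0.1, -0.01, 0.08, 0, 1, -0.1, -0.01, 0.09, 0, 1, -0.09, -0.01, 0.09, 0, 1]
}}

```text
time_s: 10.2
tcp_pos: [0.4844, -0.0985, 0.0862]
eef_rot: [-179.9, 0.0, -83.6]
contact_force: [5.8, -2.4, -4.1]
gripper_width: 0.0212
```

Request:
{"api": "carry_out", "payload": {
  "commands": [-0.08, -0.01, 0.1, 0, 1, -0.07, -0.01, 0.11, 0, 1, -0.06, 0, 0.12, 0, 1, -0.05, -0.01, 0.12, 0, 1]
}}

```text
time_s: 10.6
tcp_pos: [0.4738, -0.0998, 0.1041]
eef_rot: [-179.9, 0.0, -83.6]
contact_force: [4.4, -1.9, -4.3]
gripper_width: 0.0215
```

Request:
{"api": "carry_out", "payload": {
  "commands": [-0.04, -0.01, 0.13, 0, 1, -0.03, 0, 0.12, 0, 1, -0.01, 0, 0.13, 0, 1, -0.01, 0, 0.13, 0, 1]
}}

```text
time_s: 11.0
tcp_pos: [0.4699, -0.1002, 0.125]
eef_rot: [-180.0, 0.0, -83.6]
contact_force: [5.0, -1.1, -5.6]
gripper_width: 0.0211
```

Request:
{"api": "carry_out", "payload": {
  "commands": [0, 0, 0.13, 0, 1, 0.02, 0, 0.13, 0, 1, 0.03, 0, 0.13, 0, 1, 0.04, 0.01, 0.13, 0, 1]
}}

```text
time_s: 11.4
tcp_pos: [0.4735, -0.0998, 0.1459]
eef_rot: [180.0, 0.0, -83.6]
contact_force: [4.9, 0.4, -6.4]
gripper_width: 0.0213
```

Request:
{"api": "carry_out", "payload": {
  "commands": [0.05, 0, 0.12, 0, 1, 0.05, 0.01, 0.11, 0, 1, 0.07, 0.01, 0.12, 0, 1, 0.08, 0.01, 0.1, 0, 1]
}}

```text
time_s: 11.8
tcp_pos: [0.4836, -0.0987, 0.1638]
eef_rot: [180.0, 0.0, -83.6]
contact_force: [6.6, -0.7, -9.4]
gripper_width: 0.0212
```

Request:
{"api": "carry_out", "payload": {
  "commands": [0.09, 0.01, 0.1, 0, 1, 0.1, 0.01, 0.09, 0, 1, 0.1, 0.01, 0.08, 0, 1, 0.11, 0.01, 0.07, 0, 1]
}}

```text
time_s: 12.2
tcp_pos: [0.4987, -0.097, 0.1769]
eef_rot: [179.9, 0.0, -83.6]
contact_force: [2.5, 2.7, -8.8]
gripper_width: 0.0213
```

Request:
{"api": "carry_out", "payload": {
  "commands": [0.11, 0.02, 0.06, 0, 1, 0.12, 0.01, 0.05, 0, 1, 0.13, 0.02, 0.04, 0, 1, 0.12, 0.01, 0.03, 0, 1]
}}

```text
time_s: 12.6
tcp_pos: [0.5185, -0.0948, 0.1845]
eef_rot: [179.9, 0.0, -83.6]
contact_force: [0.1, 1.4, -7.2]
gripper_width: 0.0213
```

Request:
{"api": "carry_out", "payload": {
  "commands": [0.13, 0.02, 0.02, 0, 1, 0.13, 0.01, 0, 0, 1, 0.13, 0.02, 0, 0, 1, 0.13, 0.01, -0.02, 0, 1]
}}

```text
time_s: 13.0
tcp_pos: [0.5397, -0.0924, 0.1846]
eef_rot: [180.0, -0.0, -83.6]
contact_force: [-3.3, 2.2, -3.6]
gripper_width: 0.0213
```

```bash
cat > tq.py <<'E'
import numpy as np
D=np.array([[29.7,-1.5,-1.8,1.7],[49.7,-.9,-.3,2.7],[69.7,-1.4,-.8,3.6],[89.7,-1.4,-1.4,3.3],[109.7,.2,-.1,5.4],[129.7,-1.4,-.8,8.7],[149.7,4.3,-3.3,6.1],[169.7,8.3,-1.4,-2.7],[189.7,6.6,-1,-1.6],[209.7,5,-3.9,-3.3],[229.7,5.8,-2.4,-4.1],[249.7,4.4,-1.9,-4.3],[269.7,5,-1.1,-5.6],[289.7,4.9,.4,-6.4],[309.7,6.6,-.7,-9.4],[329.7,2.5,2.7,-8.8],[349.7,.1,1.4,-7.2],[369.7,-3.3,2.2,-3.6]])
def tang(D):
    th=np.radians(D[:,0]);fx=D[:,1]*.9934+D[:,2]*.115
    return th,-(fx*np.cos(th)-D[:,3]*np.sin(th)),fx*np.sin(th)+D[:,3]*np.cos(th)
if __name__=="__main__":
    th,T,R=tang(D);print(T.round(1));print(R.round(1))
    M=np.c_[np.ones(len(th)),np.sin(th),np.cos(th)];c,*_=np.linalg.lstsq(M,T,rcond=None)
    A=np.hypot(c[1],c[2]);th0=np.degrees(np.arctan2(-c[2],c[1]))
    print(c,A,"weight straight down at handle angle",th0,(T-M@c).round(1))
E
python3 tq.py
```

```text
[2.3 2.7 3.9 3.3 5.1 5.7 6.4 7.5 6.6 5.6 6.7 5.5 5.6 4.4 3.1 2.  1.  2.4]
[  0.6   1.   -0.1  -1.5  -1.6  -6.7  -3.3   4.1   0.5   0.6  -1.5  -2.4
  -4.8  -6.8 -11.   -9.   -7.1  -4.1]
[ 4.43498308 -0.33745786 -2.47314494] 2.496061637597929 weight straight down at handle angle 97.7699609273931 [ 0.2  0.1  0.6 -0.8  0.2 -0.   0.   0.7 -0.3 -1.2  0.4 -0.1  0.8  0.5
 -0.  -0.4 -1.   0.4]
```

The tangential force fits well: 4.4 N friction plus a 2.5 N gravity term, with the heavy side down at a handle angle of about 98°. I turn backwards to about 90° as an independent check with the friction sign reversed.

```bash
python3 circ.py 369.7 89.7 56 4
```

```text
349.7 [-0.13, -0.01, 0.02, 0, 1, -0.13, -0.02, 0, 0, 1, -0.13, -0.01, 0, 0, 1, -0.13, -0.02, -0.02, 0, 1]
329.7 [-0.12, -0.01, -0.03, 0, 1, -0.13, -0.02, -0.04, 0, 1, -0.12, -0.01, -0.05, 0, 1, -0.11, -0.02, -0.06, 0, 1]
309.7 [-0.11, -0.01, -0.07, 0, 1, -0.1, -0.01, -0.08, 0, 1, -0.1, -0.01, -0.09, 0, 1, -0.09, -0.01, -0.1, 0, 1]
289.7 [-0.08, -0.01, -0.1, 0, 1, -0.07, -0.01, -0.12, 0, 1, -0.05, -0.01, -0.11, 0, 1, -0.05, 0, -0.12, 0, 1]
269.7 [-0.04, -0.01, -0.13, 0, 1, -0.03, 0, -0.13, 0, 1, -0.02, 0, -0.13, 0, 1, 0, 0, -0.13, 0, 1]
249.7 [0.01, 0, -0.13, 0, 1, 0.01, 0, -0.13, 0, 1, 0.03, 0, -0.12, 0, 1, 0.04, 0.01, -0.13, 0, 1]
229.7 [0.05, 0.01, -0.12, 0, 1, 0.06, 0, -0.12, 0, 1, 0.07, 0.01, -0.11, 0, 1, 0.08, 0.01, -0.1, 0, 1]
209.7 [0.09, 0.01, -0.09, 0, 1, 0.1, 0.01, -0.09, 0, 1, 0.1, 0.01, -0.08, 0, 1, 0.11, 0.02, -0.07, 0, 1]
189.7 [0.12, 0.01, -0.06, 0, 1, 0.12, 0.01, -0.05, 0, 1, 0.12, 0.02, -0.04, 0, 1, 0.13, 0.01, -0.03, 0, 1]
169.7 [0.13, 0.02, -0.01, 0, 1, 0.13, 0.01, -0.01, 0, 1, 0.13, 0.02, 0.01, 0, 1, 0.13, 0.01, 0.02, 0, 1]
149.7 [0.12, 0.02, 0.02, 0, 1, 0.13, 0.01, 0.04, 0, 1, 0.12, 0.01, 0.06, 0, 1, 0.11, 0.02, 0.06, 0, 1]
129.7 [0.11, 0.01, 0.07, 0, 1, 0.1, 0.01, 0.08, 0, 1, 0.1, 0.01, 0.09, 0, 1, 0.09, 0.01, 0.09, 0, 1]
109.7 [0.07, 0.01, 0.11, 0, 1, 0.07, 0.01, 0.11, 0, 1, 0.06, 0.01, 0.11, 0, 1, 0.05, 0, 0.13, 0, 1]
89.7 [0.04, 0.01, 0.12, 0, 1, 0.03, 0, 0.13, 0, 1, 0.01, 0, 0.13, 0, 1, 0.01, 0, 0.13, 0, 1]
```

Request:
{"api": "carry_out", "payload": {
  "commands": [-0.13, -0.01, 0.02, 0, 1, -0.13, -0.02, 0, 0, 1, -0.13, -0.01, 0, 0, 1, -0.13, -0.02, -0.02, 0, 1]
}}

```text
time_s: 13.4
tcp_pos: [0.5214, -0.0944, 0.185]
eef_rot: [-179.7, -0.0, -83.6]
contact_force: [9.1, 1.0, -11.0]
gripper_width: 0.0212
```

Request:
{"api": "carry_out", "payload": {
  "commands": [-0.12, -0.01, -0.03, 0, 1, -0.13, -0.02, -0.04, 0, 1, -0.12, -0.01, -0.05, 0, 1, -0.11, -0.02, -0.06, 0, 1]
}}

```text
time_s: 13.8
tcp_pos: [0.5039, -0.0965, 0.1796]
eef_rot: [-179.5, -0.0, -83.5]
contact_force: [6.9, 5.1, 1.4]
gripper_width: 0.0211
```

Request:
{"api": "carry_out", "payload": {
  "commands": [-0.11, -0.01, -0.07, 0, 1, -0.1, -0.01, -0.08, 0, 1, -0.1, -0.01, -0.09, 0, 1, -0.09, -0.01, -0.1, 0, 1]
}}

```text
time_s: 14.2
tcp_pos: [0.4864, -0.0984, 0.1666]
eef_rot: [-179.6, -0.0, -83.5]
contact_force: [-2.2, 3.5, 9.9]
gripper_width: 0.0214
```

Request:
{"api": "carry_out", "payload": {
  "commands": [-0.08, -0.01, -0.1, 0, 1, -0.07, -0.01, -0.12, 0, 1, -0.05, -0.01, -0.11, 0, 1, -0.05, 0, -0.12, 0, 1]
}}

```text
time_s: 14.6
tcp_pos: [0.4742, -0.0998, 0.1473]
eef_rot: [-179.9, -0.0, -83.6]
contact_force: [-4.5, 2.1, 7.2]
gripper_width: 0.0208
```

Request:
{"api": "carry_out", "payload": {
  "commands": [-0.04, -0.01, -0.13, 0, 1, -0.03, 0, -0.13, 0, 1, -0.02, 0, -0.13, 0, 1, 0, 0, -0.13, 0, 1]
}}

```text
time_s: 15.0
tcp_pos: [0.4701, -0.1003, 0.1258]
eef_rot: [-179.9, -0.0, -83.6]
contact_force: [-5.8, 3.0, 4.5]
gripper_width: 0.0211
```

Request:
{"api": "carry_out", "payload": {
  "commands": [0.01, 0, -0.13, 0, 1, 0.01, 0, -0.13, 0, 1, 0.03, 0, -0.12, 0, 1, 0.04, 0.01, -0.13, 0, 1]
}}

```text
time_s: 15.4
tcp_pos: [0.4736, -0.0999, 0.105]
eef_rot: [-180.0, 0.0, -83.6]
contact_force: [-4.0, 1.5, 1.8]
gripper_width: 0.0212
```

Request:
{"api": "carry_out", "payload": {
  "commands": [0.05, 0.01, -0.12, 0, 1, 0.06, 0, -0.12, 0, 1, 0.07, 0.01, -0.11, 0, 1, 0.08, 0.01, -0.1, 0, 1]
}}

```text
time_s: 15.8
tcp_pos: [0.4842, -0.0987, 0.0866]
eef_rot: [-180.0, 0.0, -83.6]
contact_force: [-3.9, 2.8, 0.9]
gripper_width: 0.0212
```

Request:
{"api": "carry_out", "payload": {
  "commands": [0.09, 0.01, -0.09, 0, 1, 0.1, 0.01, -0.09, 0, 1, 0.1, 0.01, -0.08, 0, 1, 0.11, 0.02, -0.07, 0, 1]
}}

```text
time_s: 16.2
tcp_pos: [0.5004, -0.0968, 0.0731]
eef_rot: [-180.0, -0.0, -83.6]
contact_force: [-3.1, 0.8, 0.1]
gripper_width: 0.0211
```

Request:
{"api": "carry_out", "payload": {
  "commands": [0.12, 0.01, -0.06, 0, 1, 0.12, 0.01, -0.05, 0, 1, 0.12, 0.02, -0.04, 0, 1, 0.13, 0.01, -0.03, 0, 1]
}}

```text
time_s: 16.6
tcp_pos: [0.5202, -0.0947, 0.0661]
eef_rot: [-180.0, 0.0, -83.6]
contact_force: [-2.2, 4.0, 0.5]
gripper_width: 0.0213
```

Request:
{"api": "carry_out", "payload": {
  "commands": [0.13, 0.02, -0.01, 0, 1, 0.13, 0.01, -0.01, 0, 1, 0.13, 0.02, 0.01, 0, 1, 0.13, 0.01, 0.02, 0, 1]
}}

```text
time_s: 17.0
tcp_pos: [0.5406, -0.0924, 0.0665]
eef_rot: [180.0, 0.0, -83.6]
contact_force: [-2.4, 2.7, -1.2]
gripper_width: 0.0215
```

Request:
{"api": "carry_out", "payload": {
  "commands": [0.12, 0.02, 0.02, 0, 1, 0.13, 0.01, 0.04, 0, 1, 0.12, 0.01, 0.06, 0, 1, 0.11, 0.02, 0.06, 0, 1]
}}

```text
time_s: 17.4
tcp_pos: [0.5601, -0.0901, 0.0739]
eef_rot: [-180.0, -0.0, -83.6]
contact_force: [-0.3, -1.6, -3.6]
gripper_width: 0.0213
```

Request:
{"api": "carry_out", "payload": {
  "commands": [0.11, 0.01, 0.07, 0, 1, 0.1, 0.01, 0.08, 0, 1, 0.1, 0.01, 0.09, 0, 1, 0.09, 0.01, 0.09, 0, 1]
}}

```text
time_s: 17.8
tcp_pos: [0.5757, -0.0884, 0.0873]
eef_rot: [180.0, 0.0, -83.6]
contact_force: [-0.6, 0.5, -2.2]
gripper_width: 0.021
```

Request:
{"api": "carry_out", "payload": {
  "commands": [0.07, 0.01, 0.11, 0, 1, 0.07, 0.01, 0.11, 0, 1, 0.06, 0.01, 0.11, 0, 1, 0.05, 0, 0.13, 0, 1]
}}

```text
time_s: 18.2
tcp_pos: [0.5859, -0.0872, 0.1058]
eef_rot: [-180.0, -0.0, -83.6]
contact_force: [1.7, -0.6, -4.4]
gripper_width: 0.0212
```

Request:
{"api": "carry_out", "payload": {
  "commands": [0.04, 0.01, 0.12, 0, 1, 0.03, 0, 0.13, 0, 1, 0.01, 0, 0.13, 0, 1, 0.01, 0, 0.13, 0, 1]
}}

```text
time_s: 18.6
tcp_pos: [0.5893, -0.0868, 0.1263]
eef_rot: [-180.0, -0.0, -83.6]
contact_force: [1.6, -1.1, -4.8]
gripper_width: 0.0211
```

Run:
```python
from tq import *
B=np.array([[349.7,9.1,1,-11],[329.7,6.9,5.1,1.4],[309.7,-2.2,3.5,9.9],[289.7,-4.5,2.1,7.2],[269.7,-5.8,3,4.5],[249.7,-4,1.5,1.8],[229.7,-3.9,2.8,.9],[209.7,-3.1,.8,.1],[189.7,-2.2,4,.5],[169.7,-2.4,2.7,-1.2],[149.7,-.3,-1.6,-3.6],[129.7,-.6,.5,-2.2],[109.7,1.7,-.6,-4.4],[89.7,1.6,-1.1,-4.8]])
def fit(D,s):
    th,T,R=tang(D);M=np.c_[s,np.sin(th),np.cos(th)];c,*_=np.linalg.lstsq(M,T,rcond=None)
    print(c[0].round(2),np.hypot(c[1],c[2]).round(2),np.degrees(np.arctan2(-c[2],c[1])).round(1),(T-M@c).round(1))
fit(D,np.ones(18));fit(B[1:],-np.ones(13));E=np.r_[D,B[1:]];fit(E,np.r_[np.ones(18),-np.ones(13)])
```

```text
4.43 2.5 97.8 [ 0.2  0.1  0.6 -0.8  0.2 -0.   0.   0.7 -0.3 -1.2  0.4 -0.1  0.8  0.5
 -0.  -0.4 -1.   0.4]
4.56 2.75 89.5 [-0.2 -0.1  0.2  0.   0.6 -0.2 -0.5  0.1 -0.4 -0.1  0.7  0.  -0.3]
4.48 2.58 93.4 [ 0.1 -0.   0.4 -1.  -0.1 -0.3 -0.2  0.5 -0.4 -1.2  0.4 -0.   1.   0.6
  0.1 -0.3 -0.9  0.5 -0.5 -0.5 -0.1 -0.2  0.4 -0.3 -0.5  0.1 -0.3  0.1
  0.9  0.2 -0.2]
```

The two directions give 97.8° and 89.5°, and the combined fit gives 93.4°. I move forward 4° and settle.

Request:
{"api": "carry_out", "payload": {
  "commands": [0, 0, -0.05, 0, 1, 0, 0, -0.05, 0, 1, 0, 0, 0, 0, 1, 0, 0, 0, 0, 1, 0, 0, 0, 0, 1, 0, 0, 0, 0, 1, 0, 0, 0, 0, 1, 0, 0, 0, 0, 1]
}}

```text
time_s: 19.4
tcp_pos: [0.5892, -0.0868, 0.1218]
eef_rot: [-180.0, -0.0, -83.6]
contact_force: [-0.9, -0.5, 4.6]
gripper_width: 0.0211
```

Run:
```python
from plant import cams,telemetry
import cv2
s=telemetry.get_state();print(s["tcp_pos"],s["contact_force"],s["gripper_width"])
c=cams.capture("scene")["frame"][100:250,150:320];d=cams.capture("side")["frame"][100:260,200:330]
cv2.imwrite("pics/e4.png",cv2.cvtColor(cv2.hconcat([cv2.resize(c,(454,400)),cv2.resize(d,(325,400))]),cv2.COLOR_RGB2BGR))
```

```text
[ 0.58915952 -0.08681831  0.12181186] [-0.92321691 -0.47638931  4.64697263] 0.02109493699114809
```

View pics/e4.png

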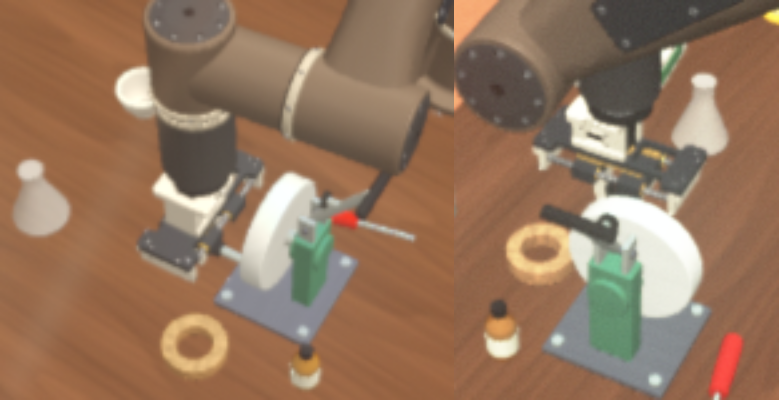

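The clamp lies open, the neighbouring things have not moved, and the jaws hold the handle on the +x side. I hand in.

```bash
python3 -c "
from plant import r
print(r.close_job())"
```

```text
the job is handed in; nothing more can be done
None
```

I opened the clamp, found the drum's heavy side by turning it, and handed the job in at about 19.5 s with the gripper still holding the handle. The hand-in gave no verdict.

- **Clamp:** I pushed the bar over centre without touching the drum. The later pictures show it lying back behind the post.
- **Finding the heavy side:** I gripped the handle at 25 N, turned it one full turn forward, then 280° back. The force readings gave about 4.5 N of friction and a 2.6 N gravity term. The heavy side is straight down at a handle angle of 93.4°.
- **Final position:** I stopped at about 93.7°, with the jaws on the sleeve (21 mm opening) and the arm at rest.

**Disagreements:**
- The forward turn alone gave 97.8° and the backward turn 89.5°. I used the combined fit, which leaves about 4° of doubt against the 20° allowed.
- I left the first backward reading out of the fit. It came just as the direction reversed.

The last picture shows the things near the stand (cork ring, dropper, screwdriver and flask) standing as before. The mortar is partly hidden by the arm. The bowl and jar were outside that view, but the arm never went near them.

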